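# Clip in the scriber and hold the jig's sprung slide open at the mark

## Robot

A 6-joint arm with a two-finger parallel gripper is mounted at the origin on the work surface. World frame = base frame: x ahead of the robot, y to its left, z up, the work surface at z = 0. Lengths are in m, angles in degrees, forces in N, time in s.
With the tool pointing down it reaches from about 0.4 to 0.825 m from the base axis. Payload 7 kg.
Tool frame: the origin (TCP) lies midway between the tips of the shut fingers; the grasp point (between the pads) lies 19 mm behind it; z points along the fingers, y is the line along which they close (so a half turn about z gives the same grasp; the last joint's range is limited). The gripper opens to 88 mm and grips with 3 to 60 N. Pads are 19 mm wide; open, the fingers measure 130 mm over their backs; the gripper's body (78 mm by 193 mm) begins 47 mm behind the grasp point.
Start: joints at [91.794, 20.546, 0.682, 0, -70.136, -16.507], TCP at [0.171, 0.653, 0.193] pointing down, gripper open.
Joint ranges: [-176.03, 176.03], [-82.01, 121.73], [-58.28, 71.71], [-173.87, 95.51], [-174.79, -0.11], [-173.66, 173.66]. Speed limits (degrees/s): [136.94, 136.94, 172.46, 180, 180, 180].

## Interface

Orientations are given as a 3x3 rotation matrix whose columns are the frame's x, y, z axes.
In Python, from rig import robot gives the robot as it stands. Calls block until the motion is done:
- robot.goto(position, orientation): joint-space move of the TCP to a pose.
- robot.servo_line(position, ori=None, speed=0.15): straight line of the TCP; ori=None keeps the orientation; speed is the mean speed in m/s.
- robot.movej(angles): joint-space move.
- robot.move_gripper(opening): opening from 0.0 (shut) to 1.0 (fully open); the grip force is fixed at half the most; returns when the fingers have stopped.
- robot.dwell(seconds).
- robot.ik(position, orientation): joint angles nearest the present ones, or None.
- robot.grab_frame(name): name is "side" or "top" or "wrist"; returns (picture, depth): 400x640x3 uint8, red, green, blue; 400x640 float32, m along the optical axis (not along the pixel's ray), 0 where there is no reading.
- robot.camera_info(name): a dict with "vfov" (degrees; the focal length in pixels is half the picture's height over the tangent of half this angle, whatever the lens; pixels are square), "cx", "cy" (the principal point, pixels), "view" (4x4, takes a point from world to camera coordinates); the wrist camera has in their place "T_tool_cam" (4x4, takes a point from camera to tool coordinates, whose origin is the TCP and whose axes are the flange's). Camera axes: x right, y down, z forward; pixel columns grow to the right and rows downward; lengths in m; the calibration is good to about 2 mm. A picture is of the moment at which its call begins: read the wrist's pose just before it. camera_info takes no time and is no camera call.
A pose or a line that the arm cannot do raises robot.Unreachable and nothing moves.
- robot.job_done(): hands the job in; it is judged then, once.
Readings, each from a call of its own:
- robot.read_t(): time.
- robot.read_qpos(): joint angles.
- robot.read_qvel(): joint speeds.
- robot.read_effort(): joint torques, N m.
- robot.read_position(): TCP position.
- robot.read_tcp_rot(): TCP orientation.
- robot.read_force(): force on the tool from outside, world axes, zero at the start.
- robot.read_ft_torque(): the same for the moment, N m.
- robot.read_grip_width(): opening from 0.0 (shut) to 1.0 (fully open).
- robot.read_finger_force(): force on a finger pad.
Only numpy, scipy, OpenCV 4.12 (cv2) and the standard library are available. Lean on these libraries where they do the work, as an engineer would, in place of code of your own. Each camera call takes 0.05 s, during which the arm holds its last target. There are 200 camera calls.

## Task

Get the pottery scribing jig ready for a pot: take the scriber from its wooden rest and push it down past the sprung jaw until it sits fully in the two forks of the jig's slide, its thick square grip between the forks and its steel point towards the round wheel, and let go of it. Then take the slide's upright wooden handle, pull the slide out against its spring, away from the wheel, until its pointer is level with the fin of the rider on the rail, and keep holding it there: finish with the handle still gripped and the slide at the mark. Leave the pots, tubs and tools standing around where they are.

Things in the scene. Friction and masses are not known exactly. Their poses are not given: they have to be found in the camera images.
- scriber: Loose scribing rod, about 45 g, along its own y: wood shaft 12 mm in diameter with a square grip 16 x 16 mm, 36 mm long; origin at the grip's middle, on the axis. Shaft from 78 mm behind (-y) to 90 mm ahead (+y), then a thinner steel point to 128 mm ahead. It starts lying level on the rest, axis 45 mm above the table, the grip's flat sides facing sideways and up.
- tip (a point): The sharp end of the scriber's steel point, 128 mm along +y from its origin.
- rest: Fixed wooden rest, foot 50 x 115 x 10 mm, long along its y; origin at the centre of its underside. Two uprights, 12 mm thick, at y = -44 and +44 mm hold the scriber's shaft in notches 16 mm wide and 8 mm deep, open above (tops at 47 mm). The 76 mm between them are free down to the foot: pinch the grip there from above.
- jig: Fixed jig on a plywood board 12 mm thick; origin on the table under the fork clip (slide at home), z up. +y runs along the slide towards the banding wheel, a steel disc 160 mm across, centre 200 mm along +y, top 40 mm above the table. The slide pulls out towards -y. Its bars and rail stand at most 34 mm above the table.
- clip (a point): Where the scriber's origin belongs when seated, 65 mm above the table, midway between the forks; moves with the slide, axes as the jig's. The scriber lies along y, point to +y. Forks 10 mm thick at y = -37 and +37 mm, 64 mm clear between them and free to 27 mm under this point. Channel 13.6 mm wide, floor 6 mm under this point; the -x wall flares to a mouth, its top 38 mm above.
- jaw (a joint): Sprung steel jaw on the channel's +x side, two fingers at y = -47 and +47 mm of the clip, steep tops that begin 42 mm above the clip point. 0 = closed over the channel (rest); a rod pushed straight down (about 5 to 12 N) moves it to +x, about 0.2 rad lets the rod by, at most 0.6; it springs back to about 0 over the seated rod.
- slide (a joint): How far the slide is pulled out towards the jig's -y, in m: 0 = home, where the spring holds it, 0.075 = far stop. The spring pulls back with 4.5 N at home and 90 N/m more on the way, about 11 N at the far stop; the slide runs home when let go.
- handle: Upright handle on the slide's outer end, 118 mm along the jig's -y from the clip: wood cylinder 24 mm in diameter from 30 to 85 mm above its origin, on a 16 mm steel stem. Origin at the stem's foot, on top of the slide, 26 mm above the table; the handle's top is 111 mm above the table. It can turn stiffly about its own axis. Pinch it from above.
- pointer (a point): Top of the slide's small upright steel pointer (2 mm thick along y), on the slide's +x side, 75 mm along the jig's -y from the clip, 49 mm above the table; moves with the slide.
- mark (a point): Top of the thin upright fin (2 mm thick along y) of the small dark steel rider fixed on the jig's rail, 55 mm above the table, just beyond the pointer on the +x side; axes as the jig's. The pointer is level with it when both have the same y in the jig's frame; with the slide home the fin is 30 to 57 mm further out (-y).
- tub_slip: Bystander: orange plastic tub, 100 mm across, 95 mm high; origin under its centre.
- tub_water: Bystander: white plastic tub, 100 mm across, 110 mm high; origin under its centre.
- pot: Bystander: clay pot, 100 mm across, 85 mm high; origin under its centre.
- jar: Bystander: small glaze jar, 48 mm across, 55 mm high; origin under its centre.
- tile: Bystander: clay tile, 80 x 80 x 9 mm; origin under its centre.
- brush: Bystander: flat brush, 190 mm long, lying along its x; origin under it.
- rib: Bystander: wooden spatula-shaped rib, 190 mm long, lying along its x; origin under it.

How it is judged (in metres and radians):
On the way, in this order (a step that is already met when the one before it is completed fails the run):
1. the scriber sits in the forks, point to the wheel, the jaw closed over it, and is let go (x of scriber in the frame of clip between -0.005 and 0.005 m and y of scriber in the frame of clip between -0.018 and 0.018 m and z of scriber in the frame of clip between -0.004 and 0.004 m and y of tip in the frame of clip above 0.09 m and angle between the y axis of scriber and the y axis of clip, either way round below 0.08 rad and value of joint jaw below 0.06 rad and contact force between the fingers and scriber below 0.3 N), for 0.2 s.
2. the slide is pulled by its handle to the mark (y of pointer in the frame of mark between -0.006 and 0.006 m and contact force between the fingers and handle above 1.5 N), for 0.2 s.
At the end, for the whole second after the job is handed in: Scriber seated in the forks (5 mm sideways, 4 mm in height, 18 mm lengthwise, 0.08 rad), point to the wheel, jaw closed over it (under 0.06 rad), not touched; pointer within 6 mm of the fin along the slide; slide still; fingers on the handle with over 1.5 N (all of step 1 and all of step 2 and velocity of joint slide between -0.01 and 0.01 m/s); the arm keeps its last pose, push and grip.
It fails at once if a pot, tub, jar, tile, brush or rib is moved more than 40 mm (distance of any of tub_slip, tub_water, pot, jar, tile, brush, rib from where it was at the start of the episode above 0.04 m).
It also fails if it takes over 46 s, if anything falls off the work surface, if the arm or the gripper's body presses on something with over 40 N, if the wrist force passes 120 N, or if a joint passes its speed limit or range.

## Working session

There is one attempt and no reset: what is moved stays moved. The work goes in short steps, each a Python script; the robot and the scene stay as the last script left them, time stands still between calls to the robot, and variables do not carry over. Pictures are saved under pics/ and viewed, at most 10 in all, crops included, and the job is handed in when it is done.

```bash
ls; mkdir -p pics; cat > h.py <<'E'
import numpy as np, cv2
from rig import robot
def cam(n):
    i=robot.camera_info(n); f=200/np.tan(np.radians(i['vfov'])/2)
    if n=='wrist':
        T=np.eye(4);T[:3,:3]=robot.read_tcp_rot();T[:3,3]=robot.read_position()
        C=T@np.array(i['T_tool_cam'])
    else: C=np.linalg.inv(np.array(i['view']))
    return f,i['cx'],i['cy'],C
def grab(n):
    c=cam(n); p,d=robot.grab_frame(n); return p,d,c
def cloud(d,c):
    f,cx,cy,C=c; v,u=np.mgrid[:400,:640]
    P=np.stack([(u-cx)/f*d,(v-cy)/f*d,d,np.ones_like(d)],-1)@C.T
    return P[...,:3]
def ray(uv,z,c):
    f,cx,cy,C=c; r=C[:3,:3]@[(uv[0]-cx)/f,(uv[1]-cy)/f,1]; o=C[:3,3]
    return o+r*(z-o[2])/r[2]
def proj(P,c):
    f,cx,cy,C=c; q=np.linalg.inv(C)@np.append(P,1); return q[0]/q[2]*f+cx,q[1]/q[2]*f+cy
E
python3 - <<'E'
from h import *
for n in ['top','side','wrist']:
    p,d,c=grab(n); cv2.imwrite(f'pics/{n}0.png',p[...,::-1]); np.savez(f'{n}0.npz',p=p,d=d,f=c[0],cx=c[1],cy=c[2],C=c[3])
    print(n,c[0],c[1],c[2],c[3].round(3).tolist(),(d>0).mean())
print(robot.read_t(),robot.read_tcp_rot())
E
```

```text
pics
top 424.4078580418424 327.8002100579207 190.05062455201173 [[0.015, -0.989, 0.15, 0.354], [-1.0, -0.013, 0.018, -0.166], [-0.016, -0.151, -0.988, 1.377], [0.0, 0.0, 0.0, 1.0]] 0.99591015625
side 441.01163612114385 320.5071563882715 202.68906231569704 [[-0.983, -0.108, 0.149, 0.397], [-0.184, 0.534, -0.826, 0.749], [0.01, -0.839, -0.544, 0.688], [0.0, 0.0, 0.0, 1.0]] 0.99633984375
wrist 325.50416120729454 323.61635129585727 202.03830547371047 [[-0.254, -0.923, -0.289, 0.249], [-0.967, 0.242, 0.076, 0.632], [0.0, 0.299, -0.954, 0.384], [0.0, 0.0, 0.0, 1.0]] 0.9958828125
0.15 [[ 9.67182268e-01 -2.54083485e-01 -2.05250498e-04]
 [-2.54083532e-01 -9.67181386e-01 -1.31366409e-03]
 [ 1.35265889e-04  1.32270339e-03 -9.99999116e-01]]
```

View pics/top0.png

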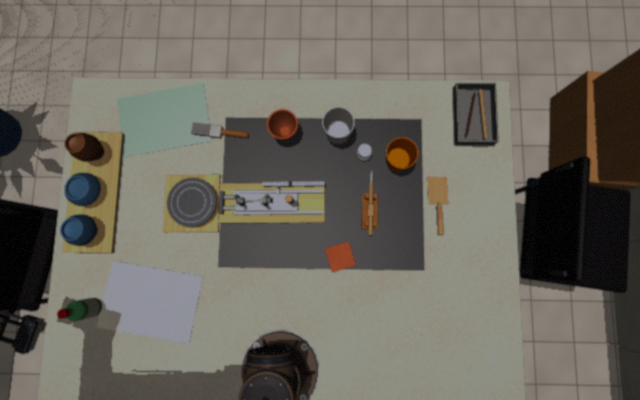

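View pics/side0.png

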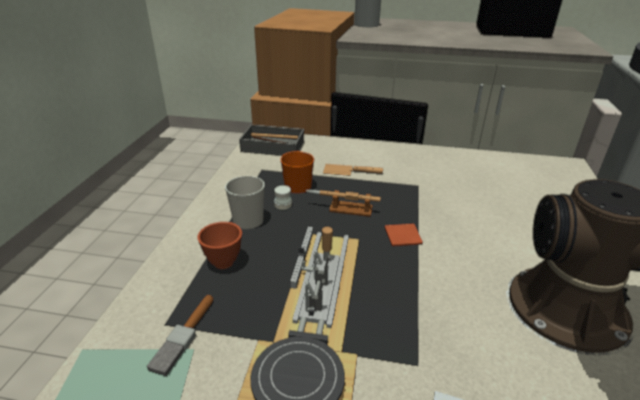

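The top view shows the wheel at (192,203), the handle at about (290,199), and the scriber lying vertically at (370,172–233) with its point up (+x). The side view agrees, so jig +y is roughly world +y. Next I check reachability and measure from wrist views.

```bash
cat >> h.py <<'E'
def R(a): # tool x at world angle a (rad), pointing down
    c,s=np.cos(a),np.sin(a); return np.array([[c,s,0],[s,-c,0],[0,0,-1.]])
def save(n,name):
    p,d,c=grab(n); cv2.imwrite(f'pics/{name}.png',p[...,::-1]); np.savez(f'{name}.npz',p=p,d=d,f=c[0],cx=c[1],cy=c[2],C=c[3]); return p,d,c
def load(name):
    z=np.load(name+'.npz'); return z['p'],z['d'],(float(z['f']),float(z['cx']),float(z['cy']),z['C'])
E
python3 - <<'E'
from h import *
p,d,c=load('top0')
g=ray((370,210),.045,c); t=ray((371,172),.045,c); h=ray((290,199),.11,c); w=ray((192,203),.04,c)
print('grip',g,'tip',t,'handle',h,'wheel',w)
i=robot.camera_info('wrist'); print(np.round(i['T_tool_cam'],3))
for a in (0,180): print(a,robot.ik([g[0],g[1],.06],R(np.radians(a))),robot.ik([g[0],g[1],.3],R(np.radians(a))))
for a in (90,-90): print(a,robot.ik([h[0],h[1]+.118,.06],R(np.radians(a))),robot.ik([h[0],h[1]-.06,.09],R(np.radians(a))))
E
```

```text
grip [ 0.49436022 -0.27605436  0.045     ] tip [ 0.61622026 -0.27919774  0.045     ] handle [ 0.51752341 -0.0297984   0.11      ] wheel [0.50956994 0.29038077 0.04      ]
[[ 0.    -0.954 -0.299  0.081]
 [ 1.     0.001 -0.001 -0.   ]
 [ 0.001 -0.299  0.954 -0.192]
 [ 0.     0.     0.     1.   ]]
0 [ -9.37910334  17.41419243 -23.05351834   0.         -49.53228923
  99.37910334] [ -9.37910334   7.3275551   -3.05450075   0.         -79.61794415
  99.37910334]
180 [ -9.37910334  17.41419243 -23.05351834   0.         -49.53228923
 -80.62089666] [ -9.37910334   7.3275551   -3.05450075   0.         -79.61794415
 -80.62089666]
90 [ 31.10070773  13.91787262 -28.17998619   0.         -47.90214119
 148.89929227] [ 11.57342041  11.8746708  -26.1510751    0.         -51.9742541
 168.42657959]
-90 [ 31.10070773  13.91787262 -28.17998619   0.         -47.90214119
 -31.10070773] [ 11.57342041  11.8746708  -26.1510751    0.         -51.9742541
 -11.57342041]
```

```bash
python3 - <<'E'
from h import *
a=np.radians(-90)
p=robot.read_position(); robot.servo_line([p[0],p[1],.36],speed=.3)
robot.goto([.51,.06,.25],R(a)); save('wrist','w1')
robot.goto([.51,-.08,.25],R(a)); save('wrist','w2')
robot.goto([.50,-.276,.22],R(np.pi)); save('wrist','w3')
robot.goto([.58,-.276,.22],R(np.pi)); save('wrist','w4')
print(robot.read_t(),robot.read_position())
for k in '1234': 
    p=cv2.imread(f'pics/w{k}.png')
A=np.hstack([cv2.imread(f'pics/w{k}.png') for k in '12']);B=np.hstack([cv2.imread(f'pics/w{k}.png') for k in '34'])
cv2.imwrite('pics/m1.png',cv2.resize(np.vstack([A[:, :],B]),(800,500),interpolation=cv2.INTER_AREA))
E
```

```text
5.6333 [ 0.58020607 -0.27507486  0.21959752]
```

View pics/w1.png

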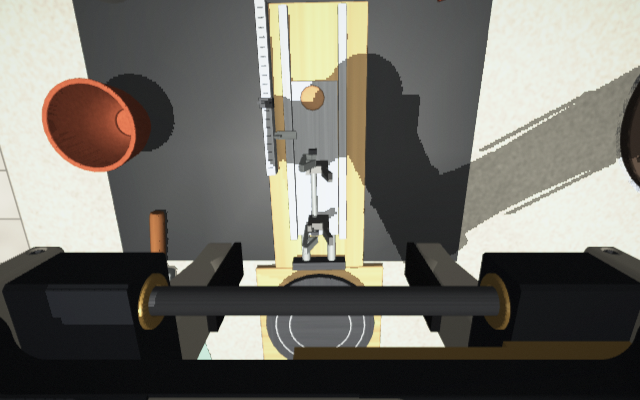

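View pics/w2.png

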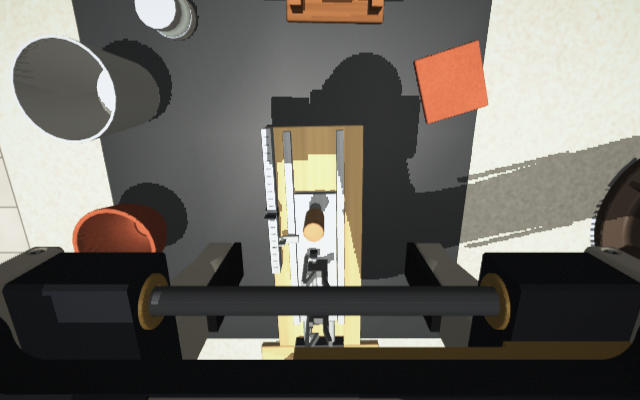

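View pics/w3.png

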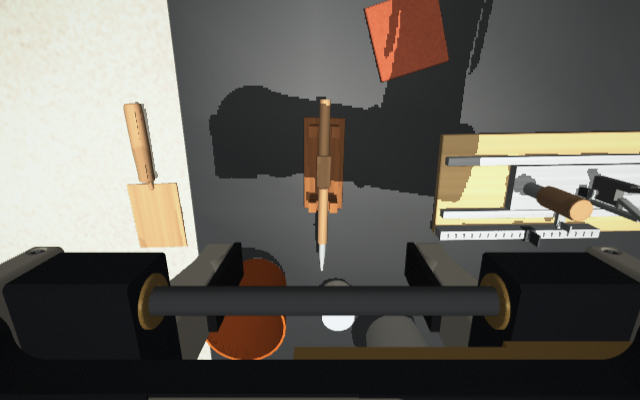

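w1: handle top (312,97), forks around (313,153)–(317,250), pointer (290,135), rider (266,102). w2: handle top (314,232), rider (271,214), pointer (287,239). w3: scriber tail (325,100), grip (324,172), tip (322,270). Next I compute positions from these.

```bash
cat >> h.py <<'E'
def tri(obs): # [(uv,c)...] least-squares ray intersection
    A=np.zeros((3,3));b=np.zeros(3)
    for uv,(f,cx,cy,C) in obs:
        r=C[:3,:3]@[(uv[0]-cx)/f,(uv[1]-cy)/f,1]; r/=np.linalg.norm(r); M=np.eye(3)-np.outer(r,r); A+=M;b+=M@C[:3,3]
    return np.linalg.solve(A,b)
def blobs(m,amin=20):
    n,l,s,ce=cv2.connectedComponentsWithStats(m.astype(np.uint8)); return [(s[i],ce[i],l==i) for i in range(1,n) if s[i,4]>=amin]
E
python3 - <<'E'
from h import *
W={k:load(k) for k in ('w1','w2','w3','w4','top0')}
hs={}
# handle top: bright tan blob
for k,box in (('w1',(295,80,330,115)),('w2',(300,220,330,245)),('w3',(560,190,600,230))):
    p,d,c=W[k]; x0,y0,x1,y1=box; s=p[y0:y1,x0:x1]; hsv=cv2.cvtColor(s,cv2.COLOR_RGB2HSV)
    m=(hsv[...,2]>170)&(hsv[...,1]>70)&(hsv[...,0]<22)
    bl=max(blobs(m),key=lambda b:b[0][4]); ct=max(cv2.findContours(bl[2].astype(np.uint8),0,2)[0],key=cv2.contourArea)
    e=cv2.fitEllipse(ct); uv=np.array(e[0])+[x0,y0]; hs[k]=uv; print(k,'handle',uv.round(1),e[1],cloud(d,c)[int(uv[1]),int(uv[0])].round(4), ray(uv,.111,c).round(4))
print('tri handle',tri([(hs[k],W[k][2]) for k in hs]).round(4))
# scriber: depth-lifted points
for k in ('w3','w4'):
    p,d,c=W[k]; P=cloud(d,c); m=(P[...,2]>.0475)&(P[...,2]<.07)&(abs(P[...,1]+.276)<.03)&(P[...,0]>.36)&(P[...,0]<.66); m[:95]&=(k!='w3')
    m=max(blobs(m),key=lambda b:b[0][4])[2]; Q=P[m]; mu=Q.mean(0); v=np.linalg.svd(Q-mu,full_matrices=False)[2][0]; v*=np.sign(v[0]); s=(Q-mu)@v
    print(k,'scr',mu.round(4),v.round(4),'ends',(mu+v*s.min()).round(4),(mu+v*s.max()).round(4),len(Q))
    hi=P[m&(P[...,2]>.0515)]; print(' top z hist',np.percentile(Q[:,2],[5,50,90,99]).round(4))
    for lo in np.arange(.40,.63,.015):
        q=Q[(Q[:,0]>lo)&(Q[:,0]<lo+.015)]
        if len(q): print('  %.3f n%d y[%.4f %.4f] z%.4f'%(lo,len(q),q[:,1].min(),q[:,1].max(),np.percentile(q[:,2],95)))
# jig high parts
p,d,c=W['w1']; P=cloud(d,c)
m=(P[...,2]>.062)&(abs(P[...,0]-.515)<.07)&(P[...,1]>-.1)&(P[...,1]<.2)
for s,ce,l in blobs(m,8): Q=P[l]; print('hi',s,Q.min(0).round(4),Q.max(0).round(4),Q.mean(0).round(4))
# board yellow edges
hsv=cv2.cvtColor(p,cv2.COLOR_RGB2HSV)
for lo in np.arange(-.1,.16,.03):
    q=(abs(P[...,1]-lo)<.004)&(P[...,2]>.008)&(P[...,2]<.016)&(abs(P[...,0]-.51)<.08); 
    b=(abs(P[...,1]-lo)<.004)&(P[...,2]>.02)&(P[...,2]<.04)&(abs(P[...,0]-.51)<.08)
    if q.any() and b.any(): print('y%.2f board x[%.4f %.4f] bars[%.4f %.4f]'%(lo,*np.percentile(P[q][:,0],[1,99]),*np.percentile(P[b][:,0],[1,99])))
pt,dt,ct=W['top0'];
z=np.vstack([cv2.resize(W['w1'][0][40:280,240:400],(800,1200))])[:,:,::-1]
cv2.imwrite('pics/z1.png',cv2.resize(W['w1'][0][60:280,240:380],(380,597),interpolation=cv2.INTER_CUBIC)[...,::-1])
E
```

```text
w1 handle [308.8  93.4] (12.801900863647461, 19.90435218811035) [ 0.5249 -0.0262  0.1107] [ 0.5242 -0.0258  0.111 ]
w2 handle [313.  231.8] (17.158916473388672, 19.493284225463867) [ 0.5223 -0.024   0.1118] [ 0.5213 -0.0227  0.111 ]
w3 handle [580.8 210.5] (18.67711067199707, 24.441404342651367) [ 0.5201 -0.0246  0.1127] [ 0.5212 -0.0223  0.111 ]
tri handle [ 0.5218 -0.0249  0.1143]
w3 scr [ 0.5031 -0.275   0.0511] [ 0.9998 -0.0168 -0.0048] ends [ 0.4187 -0.2736  0.0515] [ 0.6229 -0.277   0.0505] 1642
 top z hist [0.0482 0.0509 0.0537 0.0547]
  0.415 n114 y[-0.2795 -0.2687] z0.0523
  0.430 n147 y[-0.2795 -0.2686] z0.0523
  0.445 n141 y[-0.2795 -0.2685] z0.0521
  0.460 n132 y[-0.2796 -0.2695] z0.0523
  0.475 n180 y[-0.2818 -0.2672] z0.0545
  0.490 n190 y[-0.2829 -0.2670] z0.0546
  0.505 n149 y[-0.2830 -0.2681] z0.0546
  0.520 n120 y[-0.2808 -0.2702] z0.0519
  0.535 n113 y[-0.2808 -0.2701] z0.0523
  0.550 n105 y[-0.2808 -0.2712] z0.0522
  0.565 n103 y[-0.2809 -0.2712] z0.0520
  0.580 n75 y[-0.2809 -0.2711] z0.0521
  0.595 n55 y[-0.2797 -0.2723] z0.0505
  0.610 n18 y[-0.2785 -0.2747] z0
[... 1066 characters left out ...]
 0.0625] [0.535  0.1479 0.4425] [0.5274 0.1388 0.0897]
hi [322 224  11  22 155] [0.5001 0.1274 0.0622] [0.5116 0.1383 0.1066] [0.5057 0.1309 0.0894]
hi [    0   243   640   157 70976] [ 0.445  -0.0203  0.2836] [0.585  0.0726 0.4425] [0.5149 0.0355 0.3719]
y-0.10 board x[0.4587 0.5746] bars[0.4842 0.5860]
y-0.07 board x[0.4587 0.5737] bars[0.4835 0.5857]
y-0.04 board x[0.4572 0.5737] bars[0.4829 0.5847]
y-0.01 board x[0.4573 0.5729] bars[0.4823 0.5857]
y0.02 board x[0.4559 0.5727] bars[0.4829 0.5832]
y0.05 board x[0.4562 0.5716] bars[0.4823 0.5833]
y0.08 board x[0.4550 0.5835] bars[0.4816 0.5579]
y0.11 board x[0.4553 0.5825] bars[0.4810 0.5573]
y0.14 board x[0.4542 0.5826] bars[0.4804 0.5572]
```

View pics/z1.png

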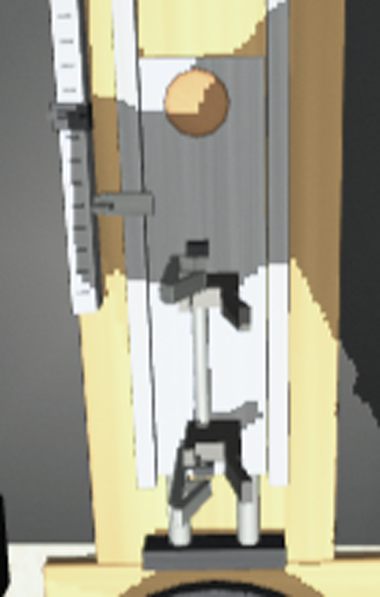

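z1 shows the forks and jaw at crop (200,275) and (210,455), with the pointer arm at (120,203) and the rider at (72,117). Jig yaw is about +0.018 rad and the clip is at about (0.5193, 0.096). The scriber origin is at about (0.4966, −0.2748), axis −0.015 rad. Now I grasp it.

```bash
python3 - <<'E'
from h import *
S=np.array([.4966,-.2748]); a=np.pi-.015
robot.goto([*S,.12],R(a)); robot.move_gripper(.6)
robot.servo_line([*S,.023],speed=.1)
robot.move_gripper(0); print('w',robot.read_grip_width(),robot.read_finger_force(),robot.read_force(),robot.read_position())
robot.servo_line([*S,.16],speed=.15); print('w',robot.read_grip_width(),robot.read_finger_force(),robot.read_force())
b=-np.pi/2+.018; C=np.array([.5193,.096])
robot.goto([*C,.16],R(b)); print(robot.read_position(),robot.read_qpos(),robot.read_t())
save('wrist','g1');save('side','g2');save('top','g3')
p,d,c=load('g2'); u,v=map(int,proj([*C,.12],c)); s=p[max(v-75,0):v+75,max(u-75,0):u+75]
q=load('g1')[0][80:380,220:420]
cv2.imwrite('pics/z2.png',np.hstack([cv2.resize(s,(400,400),interpolation=cv2.INTER_CUBIC),cv2.resize(q,(267,400))])[...,::-1])
E
```

```text
w 0.003413055710030736 0.0 [-0.00142418  0.2441913  -0.17281934] [ 0.49661478 -0.27479485  0.02298639]
w 0.0055191345342345205 0.0 [ 0.08715837 -0.06038628 -0.9418204 ]
[0.51930339 0.09537687 0.15975684] [ 3.17108891e+01  8.16854582e+00 -2.05284460e+01  3.96319724e-03
 -6.13351650e+01 -3.07808605e+01] 11.575
```

View pics/z2.png

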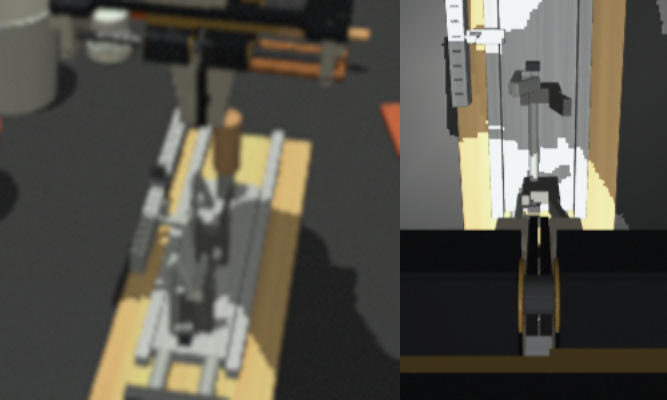

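The grip is empty. I check where the scriber is now.

```bash
python3 - <<'E'
from h import *
p,d,c=load('g2'); u,v=map(int,proj([.5,-.275,.04],c)); s=p[v-50:v+50,u-75:u+75]
q,dq,cq=load('g3'); u,v=map(int,proj([.5,-.275,.04],cq)); t=q[v-50:v+50,u-50:u+50]
cv2.imwrite('pics/z3.png',np.hstack([cv2.resize(s,(480,320)),cv2.resize(t,(320,320))])[...,::-1])
for k in ('g3','top0','g2','side0'):
    p,d,c=load(k);P=cloud(d,c); m=(P[...,2]>.035)&(P[...,2]<.3)&(abs(P[...,1]+.276)<.045)&(P[...,0]>.38)&(P[...,0]<.63)
    for s,ce,l in blobs(m,6): print(k,s,P[l].min(0).round(3),P[l].max(0).round(3),P[l].mean(0).round(4))
print(robot.read_grip_width(),robot.read_finger_force(),robot.read_force())
E
```

```text
g3 [364 171  12  65 303] [ 0.416 -0.292  0.035] [ 0.619 -0.258  0.059] [ 0.5051 -0.2758  0.0492]
top0 [365 171  11  65 304] [ 0.416 -0.292  0.036] [ 0.62  -0.26   0.059] [ 0.5046 -0.2759  0.049 ]
g2 [346 196  10   4  33] [ 0.485 -0.273  0.038] [ 0.51  -0.264  0.05 ] [ 0.4984 -0.2676  0.0443]
g2 [373 196   8   6  32] [ 0.418 -0.277  0.044] [ 0.437 -0.266  0.053] [ 0.4277 -0.2707  0.049 ]
side0 [306 190  75  15 404] [ 0.418 -0.293  0.035] [ 0.623 -0.255  0.057] [ 0.5081 -0.2713  0.048 ]
0.004127154962020352 0.0 [0.40521755 0.84337529 1.05629437]
```

View pics/z3.png

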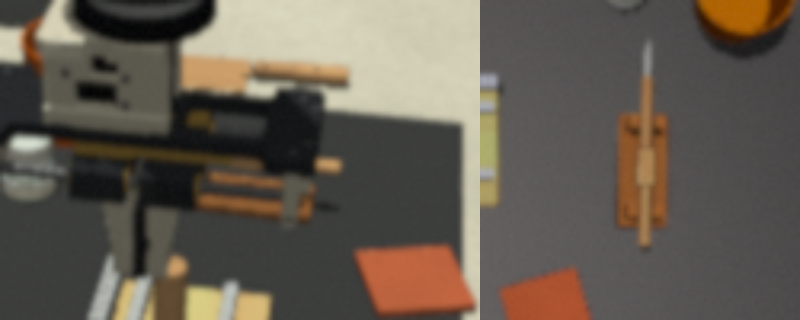

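The scriber is untouched in its rest (right panel, at (647,170)). In the side view the fingertips appear higher than the reported TCP, so I measure the real tip height from depth.

```bash
python3 - <<'E'
from h import *
p,d,c=load('g2');P=cloud(d,c)
for lo in np.arange(.10,.28,.01):
    m=(abs(P[...,0]-.519)<.07)&(abs(P[...,1]-.096)<.06)&(P[...,2]>lo)&(P[...,2]<lo+.01)
    if m.any(): Q=P[m]; print('%.2f n%d x[%.3f %.3f] y[%.3f %.3f]'%(lo,m.sum(),Q[:,0].min(),Q[:,0].max(),Q[:,1].min(),Q[:,1].max()))
print(robot.read_position(),robot.read_qpos(),robot.read_t())
u,v=proj(robot.read_position(),c); print(u,v,p[int(v)-30:int(v)+12:3,int(u)-2:int(u)+2].mean((1,2)).round())
E
```

```text
0.10 n66 x[0.500 0.537] y[0.045 0.148]
0.19 n24 x[0.504 0.534] y[0.102 0.107]
0.20 n87 x[0.503 0.535] y[0.090 0.109]
0.21 n86 x[0.502 0.534] y[0.090 0.108]
0.22 n80 x[0.501 0.536] y[0.092 0.108]
0.23 n100 x[0.499 0.540] y[0.096 0.109]
0.24 n76 x[0.498 0.539] y[0.095 0.108]
0.25 n12 x[0.485 0.526] y[0.082 0.110]
0.26 n109 x[0.484 0.553] y[0.084 0.136]
0.27 n416 x[0.450 0.589] y[0.064 0.138]
[0.51944698 0.0950505  0.15989423] [ 3.16690336e+01  8.15820654e+00 -2.05211844e+01  2.97365652e-03
 -6.13344693e+01 -3.07595621e+01] 11.725
317.7632527355261 244.7512009626784 [ 33.  32.  32.  32.  33.  32.  39. 167. 184. 180. 169. 159. 135.  98.]
```

```bash
python3 - <<'E'
from h import *
Rt=robot.read_tcp_rot(); T=robot.read_position()
for k in ('g2','g1','g3'):
    p,d,c=load(k);P=cloud(d,c); q=(P-T)@Rt
    m=(abs(q[...,0])<.03)&(abs(q[...,1])<.03)&(q[...,2]<.015)&(q[...,2]>-.1)&(d>0)
    Q=q[m]; print(k,m.sum(), 'tool z max pct',np.percentile(Q[:,2],[50,90,97,100]).round(4) if len(Q) else '')
    if len(Q):
        t=Q[Q[:,2]>np.percentile(Q[:,2],97)-.012]; print('  tip x',t[:,0].min().round(4),t[:,0].max().round(4),'y',t[:,1].min().round(4),t[:,1].max().round(4))
p,d,c=load('g2'); u,v=proj(T,c); print(u,v)
for r in range(215,250,2): print(r,p[r,300:336:3].mean(1).astype(int),d[r,300:336:5].round(3))
E
```

```text
g2 463 tool z max pct [-0.065  -0.0428 -0.0383 -0.0332]
  tip x -0.0142 0.0051 y -0.0154 0.0165
g1 1683 tool z max pct [-0.0565 -0.0415 -0.039  -0.0337]
  tip x 0.0068 0.0108 y -0.0152 0.0167
g3 1 tool z max pct [-0.056 -0.056 -0.056 -0.056]
  tip x 0.0106 0.0106 y -0.0049 -0.0049
317.7632527355261 244.7512009626784
215 [62 61 70 86 86 59 25 85 85 86 63 62] [1.206 1.205 0.796 0.793 0.795 0.791 1.205 1.21 ]
217 [59 60 67 86 86 58 24 86 85 85 60 62] [1.201 1.199 0.798 0.798 0.794 0.794 1.199 1.204]
219 [60 60 60 86 85 57 25 85 86 83 62 62] [1.19  1.194 0.803 0.802 0.798 0.794 1.194 1.194]
221 [61 61 60 86 86 61 20 80 86 78 61 61] [1.184 0.    0.804 0.815 0.799 0.8   1.186 1.183]
223 [60 60 60 80 86 64 12 74 85 70 59 61] [1.177 1.176 0.808 0.813 0.813 0.801 1.174 1.178]
225 [61 61 59 82 86 61 18 80 86 70 62 60] [1.165 1.164 0.81  0.812 0.808 0.803 1.167 1.169]
227 [ 60  62  69 112  85  58  23  84  84 102 103  61] [1.158 1.167 0.812 0.812 0.807 0.805 0.977 1.163]
229 [ 61  61  94 123  85  57  24  86  84 136 147  68] [1.157 1.153 0.816 0.813 0.81  0.805 0.968 1.156]
231 [ 61  60 123 132  
[... 317 characters left out ...]
9 188 103  73  72  70 148] [1.124 1.07  1.086 1.106 1.097 0.966 0.968 1.106]
239 [ 60 108 176 118 163 172 177 106  72  75  68 170] [1.117 1.063 1.089 1.084 1.1   0.969 0.971 1.1  ]
241 [ 60 141 173  91 173 180 168 122  72  74  70 171] [1.113 1.057 1.094 1.076 1.096 0.97  0.977 1.097]
243 [ 61 157 175  83 176 185 137 138  72  73  70 177] [1.101 1.051 1.087 1.066 1.087 0.975 0.98  1.087]
245 [ 68 175 164 106 175 188 135 142  72  74  69 176] [1.099 1.042 1.083 1.061 1.081 0.978 0.982 1.082]
247 [ 66 133 132 129 175 187 136 147  71  70  69 176] [1.005 1.039 1.073 1.054 1.073 0.984 0.988 1.077]
249 [ 42  75 114 157 176 168 159 164  72  71  87 181] [1.009 1.033 1.067 1.048 1.068 0.987 0.991 1.071]
```

Both the side and wrist cameras put the real fingertips about 33.5 mm short of the reported TCP, so the controller's tool length is off. Sideways it agrees. I'll correct for that and retry.

```bash
cat >> h.py <<'E'
GP=.0525 # grasp point above reported TCP (measured tip offset .0335 + .019)
E
python3 - <<'E'
from h import *
S=np.array([.4966,-.2748]); a=np.pi-.015
robot.goto([*S,.085],R(a)); robot.move_gripper(.6); print(robot.read_grip_width())
robot.servo_line([*S,.042-GP],speed=.1); print(robot.read_force(),robot.read_position())
robot.move_gripper(0); print('w',robot.read_grip_width(),robot.read_finger_force(),robot.read_force())
if robot.read_grip_width()>.1:
    robot.servo_line([*S,.115],speed=.15); print('w',robot.read_grip_width(),robot.read_finger_force(),robot.read_force())
    C=np.array([.5193,.096]); robot.goto([*C,.115],R(-np.pi/2+.018)); robot.dwell(.3)
    print(robot.read_position(),robot.read_tcp_rot().round(4).tolist(),robot.read_t())
    for n,k in (('wrist','h1'),('side','h2'),('top','h3')):
        p,d,c=save(n,k); P=cloud(d,c); m=(P[...,2]>.135)&(P[...,2]<.181)&(abs(P[...,0]-.519)<.012)&(P[...,1]>-.01)&(P[...,1]<.24)
        for y in np.arange(0,.24,.02):
            q=P[m&(abs(P[...,1]-y)<.01)]
            if len(q)>4: print(n,'y%.2f n%d x[%.4f %.4f] ztop %.4f'%(y,len(q),*np.percentile(q[:,0],[2,98]),np.percentile(q[:,2],95)))
E
```

```text
0.5982830606666754
[-0.23808949  0.25388359  0.04664378] [ 0.49707835 -0.2749528  -0.00993799]
w 0.18264319775515453 29.99341517686844 [0.10236564 0.28678604 1.60630163]
w 0.18106874783679916 29.99280273914337 [-0.17230557 -0.11642498 -0.77050745]
[0.51941133 0.09533135 0.11496866] [[0.0165, -0.9999, -0.0001], [-0.9999, -0.0165, -0.0], [0.0, 0.0001, -1.0]] 18.6167
wrist y0.02 n916 x[0.5142 0.5255] ztop 0.1773
wrist y0.04 n1372 x[0.5139 0.5255] ztop 0.1774
wrist y0.06 n1185 x[0.5135 0.5249] ztop 0.1773
wrist y0.08 n1919 x[0.5078 0.5302] ztop 0.1796
wrist y0.10 n338 x[0.5110 0.5268] ztop 0.1798
wrist y0.12 n755 x[0.5123 0.5249] ztop 0.1792
wrist y0.14 n34 x[0.5124 0.5241] ztop 0.1751
side y0.06 n8 x[0.5206 0.5245] ztop 0.1772
side y0.08 n28 x[0.5144 0.5262] ztop 0.1800
side y0.10 n108 x[0.5072 0.5307] ztop 0.1802
side y0.12 n64 x[0.5117 0.5251] ztop 0.1788
side y0.14 n43 x[0.5129 0.5232] ztop 0.1784
side y0.16 n51 x[0.5122 0.5232] ztop 0.1776
side y0.18 n57 x[0.5123 0.5231] ztop 0.1776
side y0.20 n43 x[0.5135 0.5217] ztop 0.1755
side y0.22 n18 x[0.5153 0.5192] ztop 0.1757
top y0.02 n19 x[0.5139 0.5231] ztop 0.1779
top y0.04 n27 x[0.5134 0.5233] ztop 0.1790
top y0.06 n24 x[0.5135 0.5227] ztop 0.1779
top y0.08 n6 x[0.5159 0.5224] ztop 0.1785
```

Grasped: width 16 mm and 30 N. The rod is level, its axis 56 mm above the reported TCP and about 0.7 mm to −x of it. Now I push it in, watching the force.

```bash
python3 - <<'E'
from h import *
C=np.array([.5199,.0965]); a=R(-np.pi/2+.018)
robot.servo_line([*C,.066],ori=a,speed=.12); f0=robot.read_force(); print(f0)
for z in (.056,.046,.036,.026,.018,.012,.009,.007):
    robot.servo_line([*C,z],speed=.05); f=robot.read_force()-f0
    print(z,f.round(2),robot.read_position().round(4))
    if f[2]>25 or abs(f[0])>20: break
print(robot.read_grip_width(),robot.read_t())
p,d,c=save('wrist','i1'); P=cloud(d,c)
m=(P[...,2]>.055)&(P[...,2]<.09)&(abs(P[...,0]-.521)<.012)
for y in np.arange(.02,.06,.01):
    q=P[m&(abs(P[...,1]-y)<.005)]
    if len(q)>4: print('y%.2f n%d x[%.4f %.4f] ztop %.4f'%(y,len(q),*np.percentile(q[:,0],[2,98]),np.percentile(q[:,2],95)))
E
```

```text
[ 0.46749822 -0.97735411 -0.77439734]
0.056 [-0.49  1.14 -0.41] [0.5198 0.0964 0.0559]
0.046 [-1.07  1.47  0.34] [0.5196 0.0963 0.0455]
0.036 [-0.59  0.91  0.71] [0.5193 0.0962 0.0354]
0.026 [-2.13  0.65  0.46] [0.5192 0.0963 0.0254]
0.018 [-3.48  0.9  -2.85] [0.5187 0.096  0.0172]
0.012 [ 0.01  0.77 -5.5 ] [0.5202 0.0966 0.0117]
0.009 [-2.84  0.44  4.83] [0.5204 0.0967 0.0095]
0.007 [-9.57  0.9  22.31] [0.5204 0.0966 0.009 ]
0.17843204071819016 21.8
y0.02 n464 x[0.5154 0.5266] ztop 0.0717
y0.03 n730 x[0.5152 0.5266] ztop 0.0716
y0.04 n906 x[0.5152 0.5326] ztop 0.0859
y0.05 n893 x[0.5093 0.5319] ztop 0.0886
```

```bash
python3 - <<'E'
from h import *
C=np.array([.5202,.0965])
robot.servo_line([*C,.0098],speed=.05); print(robot.read_force())
robot.move_gripper(.45); print(robot.read_grip_width(),robot.read_finger_force(),robot.read_force())
robot.servo_line([*C,.11],speed=.15); 
robot.goto([.51,.0,.20],R(-np.pi/2+.018)); print(robot.read_t(),robot.read_position())
p,d,c=save('wrist','j1'); P=cloud(d,c)
robot.goto([.51,-.06,.14],R(-np.pi/2+.018)); save('wrist','j2'); save('side','j3'); print(robot.read_t())
m=(P[...,2]>.055)&(P[...,2]<.12)&(abs(P[...,0]-.521)<.03)
for y in np.arange(.02,.16,.01):
    q=P[m&(abs(P[...,1]-y)<.005)]
    if len(q)>4: print('y%.2f n%d x[%.4f %.4f] ztop %.4f'%(y,len(q),*np.percentile(q[:,0],[2,98]),np.percentile(q[:,2],95)))
def crop(k,P0,w,h,W,H):
    p,d,c=load(k); u,v=map(int,proj(P0,c)); y0=max(v-h//2,0);x0=max(u-w//2,0); print(k,x0,y0); return cv2.resize(p[y0:y0+h,x0:x0+w],(W,H),interpolation=cv2.INTER_CUBIC)
cv2.imwrite('pics/z4.png',np.hstack([crop('j1',[.53,.02,.05],150,225,400,600),crop('j2',[.54,-.06,.05],150,225,400,600)])[...,::-1])
E
```

```text
[-2.9712796  -0.83746657  0.30604983]
0.44715801702913177 0.0 [ 5.52486268e-04  8.74803698e-02 -7.63121421e-01]
24.1583 [ 5.09599735e-01 -4.91601885e-04  1.99453666e-01]
24.7417
y0.02 n81 x[0.5156 0.5272] ztop 0.0721
y0.03 n100 x[0.5155 0.5259] ztop 0.0721
y0.04 n139 x[0.5153 0.5354] ztop 0.0994
y0.05 n442 x[0.5036 0.5362] ztop 0.1059
y0.06 n194 x[0.5009 0.5238] ztop 0.1054
y0.07 n92 x[0.5150 0.5260] ztop 0.0721
y0.08 n146 x[0.5126 0.5278] ztop 0.0744
y0.09 n114 x[0.5125 0.5267] ztop 0.0747
y0.10 n115 x[0.5124 0.5267] ztop 0.0746
y0.11 n109 x[0.5123 0.5267] ztop 0.0747
y0.12 n25 x[0.5128 0.5252] ztop 0.0728
y0.13 n20 x[0.5001 0.5295] ztop 0.1055
y0.14 n109 x[0.5011 0.5348] ztop 0.1067
y0.15 n26 x[0.5220 0.5349] ztop 0.1068
y0.16 n43 x[0.5129 0.5224] ztop 0.0724
j1 229 84
j2 213 82
```

View pics/z4.png

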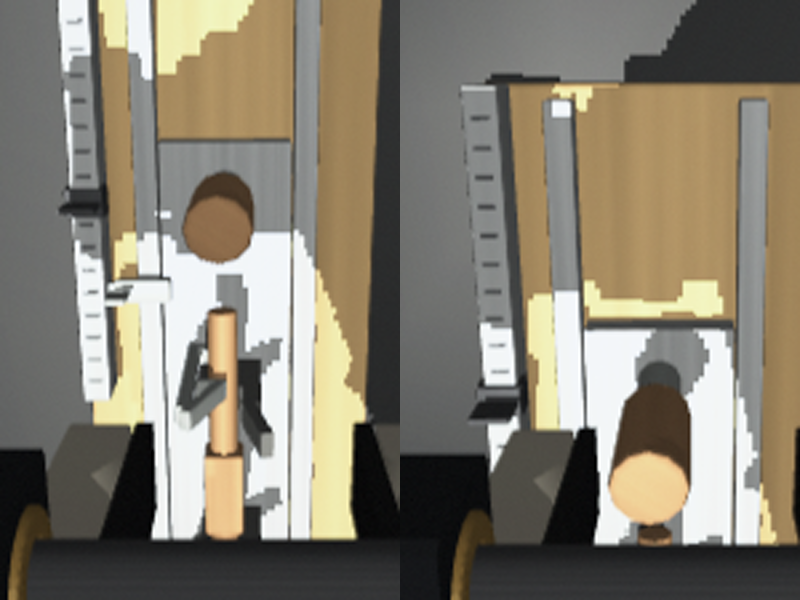

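The scriber sits level between the forks (grip from (205,455) down, tail at (222,315)), with its axis 65–66 mm up. The rider is at crop (83,200) and the pointer at crop (125,292). Now I measure the fin and pointer from several views.

```bash
python3 - <<'E'
from h import *
yj=np.array([-.018,1,0]);yj/=np.linalg.norm(yj); xj=np.array([1,.018,0]); xj/=np.linalg.norm(xj)
H=np.array([.5192,.096,0])
for k in ('w1','w2','w3','w4','j1','j2','j3','i1','h1'):
    p,d,c=load(k);P=cloud(d,c); q=np.stack([(P-H)@xj,(P-H)@yj,P[...,2]],-1)
    m=(q[...,0]>.025)&(q[...,0]<.09)&(q[...,1]>-.24)&(q[...,1]<-.02)&(q[...,2]>.040)&(q[...,2]<.065)&(d>0)
    for s,ce,l in blobs(m,3):
        Q=q[l]; t=Q[Q[:,2]>Q[:,2].max()-.004]
        print(k,'n%d'%len(Q),ce.round(0),'x[%.4f %.4f] y[%.4f %.4f] zmax %.4f top y %.4f x %.4f'%(Q[:,0].min(),Q[:,0].max(),Q[:,1].min(),Q[:,1].max(),Q[:,2].max(),t[:,1].mean(),t[:,0].mean()))
E
```

```text
w1 n26 [264. 103.] x[0.0508 0.0644] y[-0.1146 -0.1132] zmax 0.0575 top y -0.1139 x 0.0571
w1 n14 [277. 136.] x[0.0414 0.0487] y[-0.0755 -0.0742] zmax 0.0502 top y -0.0748 x 0.0447
w2 n67 [270. 218.] x[0.0509 0.0646] y[-0.1152 -0.1126] zmax 0.0578 top y -0.1137 x 0.0577
w2 n32 [281. 244.] x[0.0413 0.0494] y[-0.0760 -0.0730] zmax 0.0516 top y -0.0746 x 0.0455
w3 n54 [567. 228.] x[0.0415 0.0499] y[-0.0772 -0.0738] zmax 0.0521 top y -0.0754 x 0.0455
w3 n121 [535. 239.] x[0.0512 0.0661] y[-0.1172 -0.1124] zmax 0.0571 top y -0.1147 x 0.0580
w4 n63 [583. 163.] x[0.0416 0.0497] y[-0.0774 -0.0741] zmax 0.0511 top y -0.0758 x 0.0454
w4 n143 [549. 175.] x[0.0510 0.0653] y[-0.1164 -0.1127] zmax 0.0576 top y -0.1146 x 0.0582
j1 n72 [258. 162.] x[0.0508 0.0651] y[-0.1148 -0.1090] zmax 0.0572 top y -0.1137 x 0.0582
j1 n32 [272. 196.] x[0.0412 0.0493] y[-0.0758 -0.0737] zmax 0.0503 top y -0.0748 x 0.0454
j2 n141 [247. 237.] x[0.0508 0.0648] y[-0.1156 -0.1127] zmax 0.0570 top y -0.1142 x 0.0577
j3 n40 [301. 250.] x[0.0509 0.0654] y[-0.1184 -0.1115] zmax 0.0576 top y -0.1135 x 0.0597
j3 n13 [303. 263.] x[0.0429 0.0478] y[-0.0765 -0.0734] zmax 0.0514 top y -0.0747 x 0.0448
i1 n547 [187.  14.] x[0.0502 0.0655] y[-0.1154 -0.1127] zmax 0.0570 top y -0.1139 x 0.0575
i1 n124 [227. 112.] x[0.0409 0.0494] y[-0.0760 -0.0740] zmax 0.0508 top y -0.0749 x 0.0450
h1 n129 [244.  53.] x[0.0508 0.0649] y[-0.1171 -0.1127] zmax 0.0575 top y -0.1138 x 0.0578
h1 n36 [264. 109.] x[0.0411 0.0489] y[-0.0755 -0.0739] zmax 0.0512 top y -0.0748 x 0.0450
```

The fin and pointer agree across all views; the pull needed is 39.1 mm. Now I grip the handle and pull.

```bash
cat > m.py <<'E'
from h import *
yj=np.array([-.018,1,0]);yj/=np.linalg.norm(yj); xj=np.array([1,.018,0]); xj/=np.linalg.norm(xj); O=np.array([.5192,.096,0])
def marks(n,k):
    p,d,c=save(n,k);P=cloud(d,c); q=np.stack([(P-O)@xj,(P-O)@yj,P[...,2]],-1); r=[]
    for lo,hi,zl in ((.0505,.07,.047),(.041,.0495,.043)):
        m=(q[...,0]>lo)&(q[...,0]<hi)&(q[...,1]>-.14)&(q[...,1]<-.05)&(q[...,2]>zl)&(q[...,2]<.06)&(d>0); Q=q[m]
        r.append((len(Q),np.median(Q[:,1]).round(4) if len(Q) else None))
    return n,r
E
python3 - <<'E'
from m import *
H=np.array([.5213,-.0222]); a=R(-np.pi/2+.018); z=.09-GP
robot.goto([*H,.09],a); robot.servo_line([*H,z],speed=.12); f=robot.read_force(); print(f)
robot.move_gripper(0); print(robot.read_grip_width(),robot.read_finger_force(),robot.read_force(),robot.read_position())
p0=robot.read_position()
T=np.array([*H,z])-.0391*yj
robot.servo_line(T,speed=.05); robot.dwell(.3)
p1=robot.read_position(); print(((p1-p0)@yj).round(4),p1,robot.read_force(),robot.read_finger_force(),robot.read_grip_width())
print(marks('side','k1'),marks('wrist','k2'),marks('top','k3'),robot.read_t())
E
```

```text
[-0.93731035  0.5510073   0.89948982]
0.26883837598072474 30.00193476676941 [-0.74930239  0.48829895  5.529019  ] [ 0.52183854 -0.02211785  0.03822448]
-0.038 [ 0.52263319 -0.06008384  0.03817648] [-1.99743029  7.33892759  7.04900973] 30.00381052494049 0.26901823091136307
('side', [(24, np.float64(-0.1146)), (12, np.float64(-0.1133))]) ('wrist', [(0, None), (0, None)]) ('top', [(0, None), (0, None)]) 27.4917
```

```bash
python3 - <<'E'
from m import *
T=np.array([.5213,-.0222,.09-GP])-.0402*yj
robot.servo_line(T,speed=.03); robot.dwell(.4)
print(robot.read_position(),robot.read_force(),robot.read_finger_force(),robot.read_qvel().round(3))
print(marks('side','l1'),marks('side','l2'),robot.read_t())
p,d,c=load('l1');P=cloud(d,c); q=np.stack([(P-O)@xj,(P-O)@yj,P[...,2]],-1)
m=(abs(q[...,0])<.009)&(q[...,2]>.058)&(q[...,2]<.078)
for y in np.arange(-.11,.1,.02):
    s=q[m&(abs(q[...,1]-y)<.01)]
    if len(s)>3: print('%.2f n%d x %.4f ztop %.4f'%(y,len(s),np.median(s[:,0]),np.percentile(s[:,2],95)))
u,v=map(int,proj([.53,.0,.06],c)); cv2.imwrite('pics/z5.png',cv2.resize(p[v-75:v+75,u-75:u+75],(600,600),interpolation=cv2.INTER_CUBIC)[...,::-1])
E
```

```text
[ 0.52261716 -0.06119822  0.03817462] [-1.85285692  7.21086334  8.28328154] 30.003928542137146 [-0.04   0.067  0.036  0.117  0.002 -0.017]
('side', [(25, np.float64(-0.1134)), (11, np.float64(-0.1138))]) ('side', [(25, np.float64(-0.1145)), (12, np.float64(-0.1137))]) 28.2417
-0.11 n21 x -0.0012 ztop 0.0726
-0.09 n32 x 0.0002 ztop 0.0772
-0.07 n47 x -0.0014 ztop 0.0732
-0.05 n43 x -0.0002 ztop 0.0758
-0.03 n52 x 0.0004 ztop 0.0753
-0.01 n41 x -0.0019 ztop 0.0725
0.01 n48 x -0.0014 ztop 0.0773
0.03 n45 x -0.0007 ztop 0.0726
0.05 n48 x 0.0000 ztop 0.0719
0.07 n34 x 0.0001 ztop 0.0702
0.09 n8 x 0.0004 ztop 0.0686
```

View pics/z5.png

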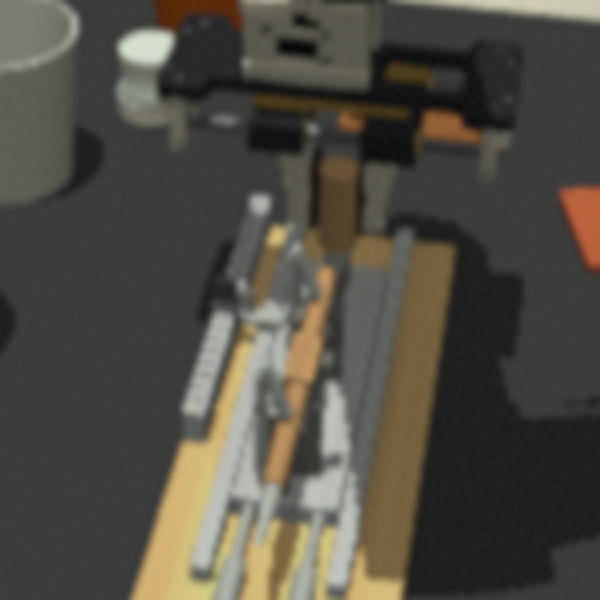

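The picture shows the handle gripped at (335,200), the scriber seated from (325,270) to its tip at (265,530), and the pointer at (255,310) level with the rider at (220,295). The numbers agree to within 1 mm, so I hand in.

```bash
python3 -c "
from rig import robot
print(robot.job_done())"
```

```text
the job is handed in; nothing more can be done
None
```

I handed the job in after 28 s of the 46 s: the scriber is seated in the forks with its point to the wheel, and the handle is still gripped at 30 N with the pointer within about 1 mm of the fin. The first grasp closed on air because the real fingertips sit about 33.5 mm short of the reported TCP, which I corrected for. I don't have the judge's result.

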